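# Pack two screen-printing station trays

## Task

Pack the two station trays for the print class. In the large tray, lay the long squeegee in the long bay, stand the largest of the three white ink tubs in the bigger of the two squarish bays and the squeeze bottle in the smaller one; in the small tray, lay the short squeegee in the wide bay and stand the smallest tub in the narrow bay. Squeegees lie flat on the tray floor with their blades parallel to the rib beside them, tubs and bottle stand upright, nothing rests on a rim or rib, and the middle-sized tub stays on the bench where it is.

Things in the scene. Friction and masses are not known exactly. Their poses are not given: they have to be found in the camera images.
- long_squeegee_mid (a point): Wooden squeegee lying flat on the bench: a straight wooden handle bar with an amber blade along one long edge; 140 mm long (its y axis), 54 mm from handle back to blade edge (its x axis, blade to +x), 24 mm thick (z). The point is its centre, 12 mm above its underside. Blade 9 mm thick, half-way up. Pinch it across the 54 mm. About 160 g.
- short_squeegee_mid (a point): Wooden squeegee lying flat on the bench: a straight wooden handle bar with an amber blade along one long edge; same make as the long one, 92 mm long (y), 54 mm across (x, blade to +x), 24 mm thick (z). The point is its centre, 12 mm above its underside. About 110 g.
- large_tub_mid (a point): White plastic screw-lid ink tub, a plain upright cylinder, lid as wide as or slightly wider than the body; the largest of three: 64 mm diameter, 74 mm high. The point is its centre, 37 mm above its underside; z up. About 240 g.
- middle_tub_mid (a point): White plastic screw-lid ink tub, a plain upright cylinder, lid as wide as or slightly wider than the body; the middle-sized of three: 52 mm diameter, 62 mm high. The point is its centre, 31 mm above its underside. Not part of either kit.
- small_tub_mid (a point): White plastic screw-lid ink tub, a plain upright cylinder, lid as wide as or slightly wider than the body; the smallest of three: 40 mm diameter, 50 mm high. The point is its centre, 25 mm above its underside; z up. About 70 g.
- bottle_mid (a point): White plastic squeeze bottle with a grey pointed spout, standing: body 44 mm diameter and cylindrical up to 70 mm, spout tip at 98 mm. The point is on its axis, 49 mm above its underside; z up. About 110 g.
- large_tray: Fixed aluminium tray, dark floor, yaw within 0.25 rad, 195 (x) by 165 (y) mm; floor 2 mm thick; rims and ribs 3 mm thick, tops 10 mm above bench. Origin: centre of underside; x away from robot, y left, z up. Bay centres, inside sizes in mm: long bay (squeegee) x -44.5, y 0, 100 (x) by 159 (y); bigger squarish bay (tub) x 51.5, y 34.5, 86 by 90; smaller bay (bottle) x 51.5, y -46.5, 86 by 66.
- small_tray: Fixed aluminium tray, dark floor, yaw within 0.25 rad, 175 (x) by 116 (y) mm; floor 2 mm thick; rims and rib 3 mm thick, tops 10 mm above bench. Origin: centre of underside; x away from robot, y left, z up. Bay centres, inside sizes in mm: wide bay (squeegee) x -34.5, y 0, 100 (x) by 110 (y); narrow bay (smallest tub, anywhere in it) x 51.5, y 0, 66 (x) by 110 (y).
Mind the look-alikes: they are no part of the job. Leave any orange look-alike of the small_tray alone.

How it is judged:
By the outcome, as a careful person would: the job done as asked, in the order asked, and still so for the second after the job is handed in, with the robot touching nothing.
It also fails if it takes over 128 s, if anything falls off the work surface, if the arm or the gripper's body presses on something with over 40 N, if the wrist force passes 120 N, or if a joint passes its speed limit or range.

## Robot

A 6-joint arm with a two-finger parallel gripper is mounted at the origin on the work surface. World frame = base frame: x ahead of the robot, y to its left, z up, the work surface at z = 0. Lengths are in mm, angles in rad, forces in N, time in s.
With the tool pointing down it reaches from about 275 to 750 mm from the base axis. Payload 10.2 kg.
Tool frame: the origin (TCP) lies at the very end of the fingers, on their centre line; the grasp point (between the pads) lies 19 mm behind it; z points along the fingers, y is the line along which they close (so a half turn about z gives the same grasp; the last joint's range is limited). The gripper opens to 85 mm and grips with 20 to 120 N. Pads are 22 mm wide; open, the fingers measure 114 mm over their backs; the gripper's body (76 mm by 85 mm) begins 54 mm behind the grasp point. The pads swing forward as they close: fully open they stand 13 mm farther back than shut.
Start: joints at [-0.223, 0.313, 1.498, -0, 1.331, -0.223], TCP at [525.006, -0.013, 231.294] pointing down, gripper open.
Joint ranges: [-2.94, 2.94], [-0.97, 2.17], [0.19, 2.56], [-1.23, 4.37], [0.02, 3.11], [-2.88, 2.88]. Speed limits (rad/s): [2.39, 2.39, 3.01, 3.14, 3.14, 3.14].

## Interface

Orientations are given as a unit quaternion [w, x, y, z].
In Python, from rig import ctrl gives the robot as it stands.
- The arm moves only by the shell command python3 -m pendant 'ROWS' [FORCE]. ROWS is JSON, a list that holds one entry, the list of rows, each a list of 5 numbers: the shift along the tool's x, y, z normalised to -1 to 1, where 1 is 200 mm, then the turn about the tool's z normalised to -1 to 1, where 1 is pi rad, then the opening, from 0 (shut) to 1 (fully open). In form: [[[dx, dy, dz, spin, hand], ...]]. A call has 1 to 12 rows; each row is the pose to reach, as a shift and turn from the pose commanded when the call began, along the tool's axes at that moment, turning the shorter way round; what a row does not reach only later rows make up. A row lasts 1/10 s, in which the tool goes at most 50 mm and 8.59 degrees, less where a joint would pass 70% of its speed; a pose out of reach is approached as far as the arm can. A call with a number of a shift or a turn outside -1 to 1 is refused whole. A call with a gripper value outside its range is refused whole. The fingers move at their own pace and stop on an object; FORCE is the grip in N (left out, the last holds). Time passes only in rows, so rows that repeat a pose let the fingers close. It gives the time, the measured TCP pose, the force, the opening and the grip force at its end, in the units of the state.
- ctrl.sense(): the state, without advancing time (a new reading comes with each control period).
- ctrl.capture(name): name is "scene" or "side" or "wrist"; returns (picture, depth): 384x512x3 uint8, blue, green, red; 384x512 float32, mm along the optical axis (not along the pixel's ray), 0 where there is no reading.
- ctrl.get_calibration(name): a dict with "K" (3x3 intrinsics, pixels), "origin" and "rotation" of the camera in the world. Camera axes: x right, y down, z forward; pixel columns grow to the right and rows downward; lengths in mm; the calibration is good to about 2 mm. A picture is of the moment at which its call begins: read the wrist's pose just before it. get_calibration takes no time and is no camera call; for the wrist camera it gives the pose at the moment of the call.
- ctrl.finish_job(): hands the job in; it is judged then, once.
The state is a dict: "time_s": time; "joints": joint angles; "dq": joint speeds; "tau": joint torques, N m; "eef_pos": TCP position; "ee_rot": TCP orientation; "force": force on the tool from outside, world axes, zero at the start; "wrist_torque": the same for the moment, N m; "grip_width": opening from 0.0 (shut) to 1.0 (fully open); "grip_force": force on a finger pad.
Only numpy, scipy, OpenCV 4.12 (cv2) and the standard library are available. Lean on these libraries where they do the work, as an engineer would, in place of code of your own. Each camera call takes 0.05 s, during which the arm holds its last target. There are 200 camera calls.

## Working session

There is one attempt and no reset: what is moved stays moved. The work goes in short steps, Python scripts to look and compute and a shell command to move; the robot and the scene stay as the last step left them, time stands still between calls to the robot, and variables do not carry over. Pictures are saved under pics/ and viewed, at most 14 in all, crops included, and the job is handed in when it is done.

```bash
ls; mkdir -p pics; python3 - <<'E'
from rig import ctrl
import cv2,numpy as np
s=ctrl.sense();print(s)
for n in("scene","side"):
    p,d=ctrl.capture(n);cv2.imwrite(f"pics/{n}0.png",p);np.save(f"{n}0.npy",d);c=ctrl.get_calibration(n);print(n,c)
print(ctrl.get_calibration("wrist"))
E
```

```text
pics
{'time_s': 0.0, 'joints': array([-2.23377580e-01,  3.13404155e-01,  1.49843432e+00, -2.75353465e-05,
        1.33100122e+00, -2.23387637e-01]), 'dq': array([ 0.00043488, -0.00110675,  0.00049782, -0.00038823, -0.00049208,
       -0.0004553 ]), 'tau': array([-5.78409599e-04, -4.12261176e+01, -2.59742296e+01, -3.58453699e-04,
        4.11797926e-03, -1.23038126e-05]), 'eef_pos': array([5.24740937e+02, 5.14529817e-02, 2.30759575e+02]), 'ee_rot': array([-5.20486352e-04,  7.07100770e-01,  7.07112517e-01, -3.43584319e-04]), 'force': array([ 0.19234715,  0.65964794, -0.13859311]), 'wrist_torque': array([-0.03373289, -0.02727298,  0.06849697]), 'grip_force': 0.0, 'grip_width': 1.0023635220578448}
scene {'K': array([[359.21381735,   0.        , 255.91282853],
       [  0.        , 359.21381735, 195.41465526],
       [  0.        ,   0.        ,   1.        ]]), 'origin': array([732.25452614, 494.48512992, 771.01590745]), 'rotation': array([-0.08523133,  0.23047785,  0.91920721, -0.30769091])}
side {'K': array([[438.58006583,   0.        , 252.06400666],
       [  0.        , 438.58006583, 180.65643843],
       [  0.        ,   0.        ,   1.        ]]), 'origin': array([  49.85044127, -583.01323359,  914.53738564]), 'rotation': array([-0.32584139,  0.89304442, -0.29345391,  0.10091513])}
{'K': array([[268.95239403,   0.        , 259.19250976],
       [  0.        , 268.95239403, 196.33445599],
       [  0.        ,   0.        ,   1.        ]]), 'origin': array([525.83323228,  77.08208149, 373.52567781]), 'rotation': array([ 1.54593663e-01,  9.87977726e-01,  3.04242291e-04, -8.48075251e-04])}
```

View pics/scene0.png

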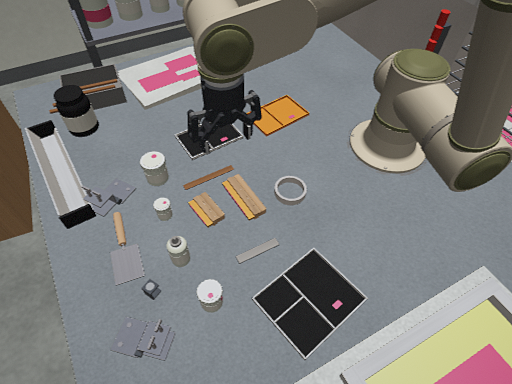

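View pics/side0.png

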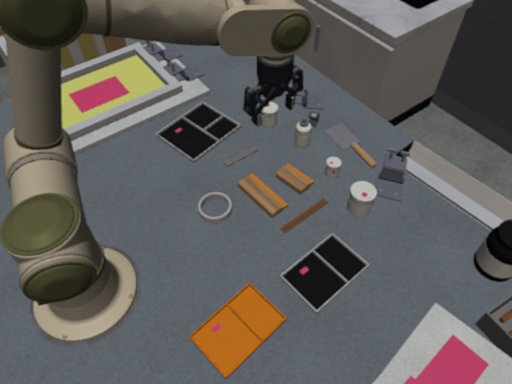

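```bash
cat > h.py <<'E'
import numpy as np,cv2
from scipy.spatial.transform import Rotation as R
from rig import ctrl
def Rq(q): return R.from_quat(np.r_[q[1:],q[0]]).as_matrix()
def cloud(d,c):
    v,u=np.mgrid[:d.shape[0],:d.shape[1]]
    r=np.stack([(u-c['K'][0,2])/c['K'][0,0],(v-c['K'][1,2])/c['K'][1,1],np.ones(d.shape)],-1)
    return (r*d[...,None])@Rq(c['rotation']).T+c['origin']
def px(c,uv,z):
    """pixels -> world at height z"""
    uv=np.atleast_2d(uv).astype(float);K=c['K']
    r=np.c_[(uv-[K[0,2],K[1,2]])/[K[0,0],K[1,1]],np.ones(len(uv))]@Rq(c['rotation']).T
    return c['origin']+r*((z-c['origin'][2])/r[:,2])[:,None]
E
python3 - <<'E'
from h import *
for n in("scene","side"):
    d=np.load(n+"0.npy");c=ctrl.get_calibration(n);P=cloud(d,c);p=cv2.imread(f"pics/{n}0.png")
    z=P[...,2];print(n,"bench z",np.median(z[d>0]))
    m=((d>0)&(z>14)&(z<120)&(P[...,0]>150)&(P[...,0]<900)&(abs(P[...,1])<480)).astype(np.uint8)
    k,l,st,ce=cv2.connectedComponentsWithStats(m)
    for i in range(1,k):
        if 60<st[i,4]<2500:
            q=P[l==i];zt=np.percentile(q[:,2],95);t=q[q[:,2]>zt-5]
            (a,b),w,an=cv2.minAreaRect(t[:,:2].astype(np.float32))
            print(ce[i].round(),st[i,4],"ztop %.0f c %.0f %.0f size %.0f %.0f ang %.0f"%(zt,a,b,*w,an))
E
```

```text
scene bench z 1.6126273549593293
[ 78. 117.] 920 ztop 112 c 791 -468 size 23 70 ang 89
[ 87. 198.] 1213 ztop 74 c 821 -162 size 6 56 ang 35
[154. 167.] 672 ztop 76 c 657 -196 size 61 62 ang 30
[243. 196.] 927 ztop 26 c 481 -19 size 54 139 ang 4
[290. 189.] 287 ztop 24 c 360 19 size 84 84 ang 64
[206. 209.] 656 ztop 26 c 579 -27 size 47 93 ang 6
[162. 207.] 293 ztop 53 c 682 -68 size 37 41 ang 55
[118. 228.] 237 ztop 21 c 795 -76 size 94 17 ang 84
[177. 250.] 514 ztop 91 c 691 68 size 24 23 ang 1
[149. 287.] 171 ztop 36 c 776 116 size 26 27 ang 29
[209. 294.] 645 ztop 65 c 670 197 size 50 51 ang 17
[155. 340.] 1016 ztop 83 c 795 234 size 55 6 ang 49
side bench z 1.7820748047628285
[302.  97.] 149 ztop 51 c 808 215 size 50 22 ang 49
[270. 114.] 309 ztop 65 c 671 188 size 55 37 ang 17
[314. 115.] 67 ztop 36 c 777 114 size 28 27 ang 21
[303. 132.] 379 ztop 89 c 690 65 size 26 22 ang 50
[364. 154.] 164 ztop 22 c 793 -78 size 97 20 ang 83
[429. 188.] 1482 ztop 102 c 774 -466 size 52 11 ang 27
[333. 166.] 252 ztop 53 c 681 -72 size 38 38 ang 54
[294. 177.] 564 ztop 26 c 576 -31 size 42 91 ang 12
[262. 194.] 909 ztop 27 c 472 -22 size 42 140 ang 5
[362. 197.] 770 ztop 77 c 657 -199 size 63 63 ang 56
[215. 206.] 317 ztop 25 c 359 16 size 87 81 ang 55
```

```bash
python3 - <<'E'
from h import *
p=cv2.imread("pics/side0.png")
a=p[90:320,140:390]
cv2.imwrite("pics/sidec.png",cv2.resize(a,None,fx=2.6,fy=2.6,interpolation=cv2.INTER_CUBIC))
p=cv2.imread("pics/scene0.png")
a=p[90:360,130:380]
cv2.imwrite("pics/scenec.png",cv2.resize(a,None,fx=2.2,fy=2.2,interpolation=cv2.INTER_CUBIC))
E
```

```text
(no output)
```

View pics/sidec.png

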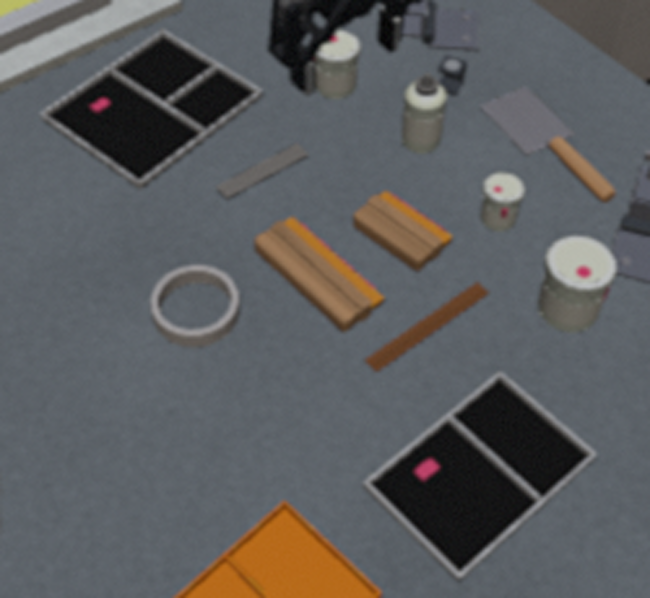

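View pics/scenec.png

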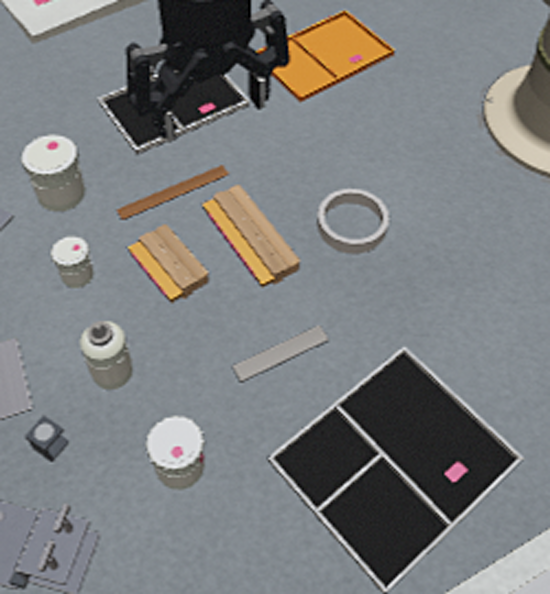

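```bash
cat >> h.py <<'E'
from scipy.optimize import least_squares
def fit(W,L,pts):
    """pts (4,2) world corners, order near-? any cyclic; fits rectangle W(x) L(y), yaw small"""
    c=pts.mean(0);o=[]
    M=np.array([[1,1],[1,-1],[-1,-1],[-1,1]])*[W/2,L/2]
    rot=lambda a:np.array([[np.cos(a),-np.sin(a)],[np.sin(a),np.cos(a)]])
    f=lambda p:np.concatenate([[np.min(np.linalg.norm(M@rot(p[2]).T+p[:2]-q,axis=1))] for q in pts])
    r=least_squares(f,[*c,0.05]);r2=least_squares(f,[*c,-0.05]);r=min(r,r2,key=lambda t:t.cost)
    return r.x,f(r.x)
def go(x,y,z,yaw):
    """target TCP, yaw = world direction of tool y relative to world x (mod pi); prints normalised row"""
    s=ctrl.sense();A=Rq(s['ee_rot']);v=A.T@(np.array([x,y,z])-s['eef_pos'])/200
    cur=np.arctan2(A[1,1],A[0,1]);d=-(yaw-cur);d=(d+np.pi/2)%np.pi-np.pi/2
    print("row",v.round(3),"spin",round(d/np.pi,4),"at",s['eef_pos'].round(1),"yaw %.3f"%cur,"grip",round(s['grip_width'],2),round(s['grip_force'],1),"t",round(s['time_s'],1),"j6 %.2f"%s['joints'][5])
E
python3 - <<'E'
from h import *
a=ctrl.get_calibration("scene");b=ctrl.get_calibration("side")
sc=lambda l:np.array(l)/2.2+[130,90]; sd=lambda l:np.array(l)/2.6+[140,90]
for nm,c,uv,W,L in(("large scene",a,sc([(405,349),(521,458),(388,588),(271,458)]),195,165),
 ("large side",b,sd([(165,31),(262,92),(140,183),(42,113)]),195,165),
 ("small side",b,sd([(500,374),(595,454),(461,576),(366,484)]),175,116)):
    q=px(c,uv,10)[:,:2];print(nm,q.round(),*[x.round(3) for x in fit(W,L,q)],np.linalg.norm(q-np.roll(q,1,0),axis=1).round())
# squeegees
P=np.concatenate([cloud(np.load(n+"0.npy"),c).reshape(-1,3) for n,c in(("scene",a),("side",b))][:1])
for cx,cy,Lh in((481,-19,80),(579,-27,60)):
    q=P[(P[:,2]>12)&(P[:,2]<30)&(abs(P[:,0]-cx)<42)&(abs(P[:,1]-cy)<Lh)]
    print(len(q),cv2.minAreaRect(q[:,:2].astype(np.float32)))
go(480,-40,231,0)
E
```

```text
large scene [[400. 197.]
 [366. 354.]
 [551. 393.]
 [587. 237.]] [4.75475e+02 2.95813e+02 2.12000e-01] [3.535 3.987 4.856 1.875] [191. 160. 188. 161.]
large side [[556. 388.]
 [588. 228.]
 [401. 190.]
 [367. 350.]] [4.78301e+02 2.89025e+02 2.00000e-01] [2.081 2.126 2.223 0.997] [192. 163. 191. 163.]
small side [[ 545. -220.]
 [ 555. -332.]
 [ 384. -346.]
 [ 373. -234.]] [ 4.64422e+02 -2.83097e+02  8.60000e-02] [2.585 2.098 2.825 1.582] [172. 113. 172. 113.]
943 ((480.3648681640625, -18.772560119628906), (55.65568161010742, 141.15762329101562), 4.188156604766846)
676 ((583.8733520507812, -26.994068145751953), (54.117286682128906, 94.14358520507812), 8.602238655090332)
row [-0.2   -0.224 -0.001] spin -0.0 at [524.8   0.  230.8] yaw -0.000 grip 1.0 0.0 t 0.1 j6 -0.22
```

```bash
python3 -m pendant '[[[-0.095,-0.224,0.15,-0.023,1],[-0.095,-0.224,0.15,-0.023,1],[-0.095,-0.224,0.15,-0.023,1],[-0.095,-0.224,0.15,-0.023,1],[-0.095,-0.224,0.15,-0.023,1],[-0.095,-0.224,0.15,-0.023,1]]]' 40; python3 - <<'E'
from h import *
c=ctrl.get_calibration("wrist");p,d=ctrl.capture("wrist");cv2.imwrite("pics/w1.png",p)
P=cloud(d,c).reshape(-1,3)
for cx,cy,Lh in((480,-19,80),(583,-27,60)):
    q=P[(P[:,2]>12)&(P[:,2]<30)&(abs(P[:,0]-cx)<42)&(abs(P[:,1]-cy)<Lh)]
    if len(q)>20: print(len(q),cv2.minAreaRect(q[:,:2].astype(np.float32)))
go(480,-19,3,0.073)
E
```

```text
time_s: 0.7
eef_pos: [481.0, -18.9, 201.8]
ee_rot: [0.001, 0.681, 0.732, 0.0]
force: [-0.3, -0.0, -0.5]
grip_width: 1.001
grip_force: 0.0
4775 ((479.9654846191406, -21.145065307617188), (54.35448455810547, 138.5021209716797), 4.156434059143066)
3063 ((583.5863037109375, -29.162593841552734), (55.256473541259766, 92.09967803955078), 9.446137428283691)
row [ 0.    -0.005  0.993] spin -0.0002 at [480.8 -18.9 201.6] yaw 0.073 grip 1.0 0.0 t 0.8 j6 -0.36
```

View pics/w1.png

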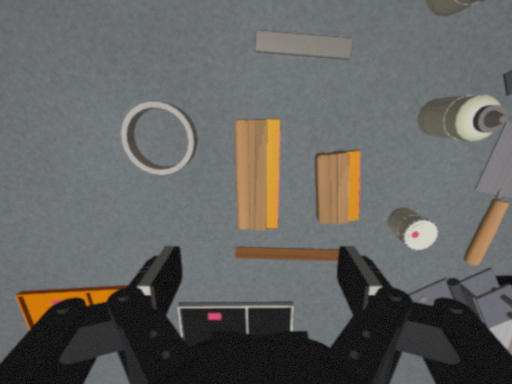

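```bash
python3 -m pendant '[[[-0.008,-0.004,0.25,0,1],[-0.008,-0.004,0.5,0,1],[-0.008,-0.004,0.75,0,1],[-0.008,-0.004,0.85,0,1],[-0.008,-0.004,0.92,0,1],[-0.008,-0.004,0.96,0,1],[-0.008,-0.004,0.99,0,1],[-0.008,-0.004,0.99,0,1],[-0.008,-0.004,0.99,0,1]]]' 40; python3 -m pendant '[[[0,0,0,0,0],[0,0,0,0,0],[0,0,0,0,0],[0,0,0,0,0],[0,0,0,0,0],[0,0,0,0,0],[0,0,0,0,0],[0,0,0,0,0],[0,0,0,0,0],[0,0,0,0,0]]]' 40;
```

```text
time_s: 1.65
eef_pos: [480.0, -20.7, 3.9]
ee_rot: [0.0, 0.681, 0.732, 0.0]
force: [0.4, -0.1, 0.2]
grip_width: 1.0
grip_force: 0.0
time_s: 2.65
eef_pos: [479.7, -20.7, 3.9]
ee_rot: [0.0, 0.681, 0.732, 0.0]
force: [-1.9, -0.4, 6.1]
grip_width: 0.619
grip_force: 42.0
```

```bash
python3 -m pendant '[[[0,0,-0.1,0,0],[0,0,-0.25,0,0],[0,0,-0.5,0,0],[0,0,-0.8,0,0],[0,0,-0.8,0,0],[0,0,-0.8,0,0]]]'; python3 - <<'E'
from h import *
go(433,230,164,0.206)
E
```

```text
time_s: 3.25
eef_pos: [480.1, -20.8, 164.6]
ee_rot: [0.002, 0.681, 0.732, 0.001]
force: [0.4, 0.7, -2.0]
grip_width: 0.621
grip_force: 43.6
row [ 1.268e+00 -1.440e-01  1.000e-03] spin -0.0426 at [480.1 -20.8 164.6] yaw 0.072 grip 0.62 43.6 t 3.2 j6 -0.36
```

```bash
python3 -m pendant '[[[0.95,-0.11,0,-0.0426,0],[0.95,-0.11,0,-0.0426,0],[0.95,-0.11,0,-0.0426,0],[0.95,-0.11,0,-0.0426,0],[0.95,-0.11,0,-0.0426,0],[0.95,-0.11,0,-0.0426,0],[0.95,-0.11,0,-0.0426,0],[0.95,-0.11,0,-0.0426,0],[0.95,-0.11,0,-0.0426,0]]]'; python3 - <<'E'
from h import *
c=ctrl.get_calibration("wrist");p,d=ctrl.capture("wrist");np.save("w2.npy",d);
import pickle;pickle.dump(c,open("w2.pkl","wb"))
cv2.imwrite("pics/w2.png",cv2.resize(p,(768,576),interpolation=cv2.INTER_CUBIC))
go(433,283,164,0.206)
E
```

```text
time_s: 4.15
eef_pos: [444.1, 166.4, 163.0]
ee_rot: [-0.0, 0.631, 0.776, -0.0]
force: [-0.4, -0.4, -1.1]
grip_width: 0.621
grip_force: 43.6
row [ 0.581  0.064 -0.004] spin -0.0004 at [444.1 166.5 163.1] yaw 0.205 grip 0.62 43.6 t 4.2 j6 -0.09
```

View pics/w2.png

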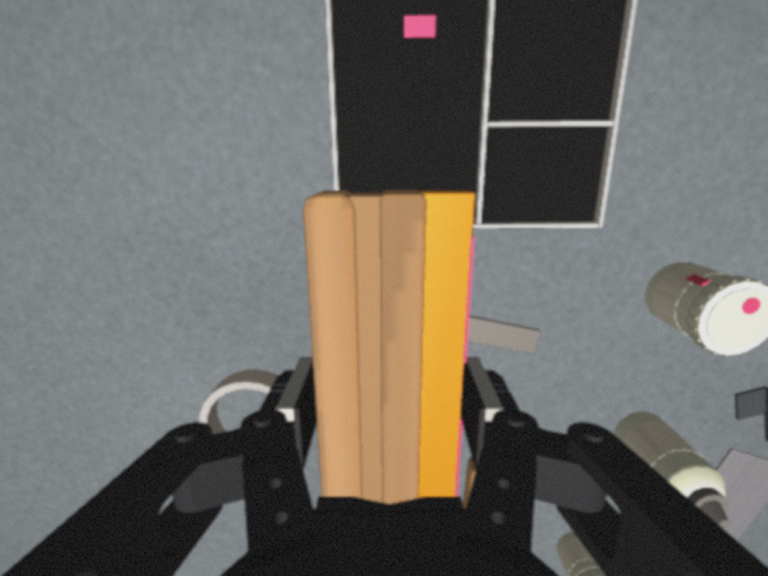

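```bash
python3 - <<'E'
from h import *
import pickle;c=pickle.load(open("w2.pkl","rb"))
f=lambda l:px(c,(np.array(l,float)+.5)/1.5-.5,10)[:,:2]
pts=f([(489,2),(484,124),(480,222),(329,2),(336,188),(634,2),(602,228),(613,124)])
loc=[(7,None),(7,-12),(7,None),(-97.5,None),(-97.5,None),(97.5,None),(97.5,-82.5),(None,-12)]
def res(p):
    ca,sa=np.cos(p[2]),np.sin(p[2]);q=(pts-p[:2])@np.array([[ca,-sa],[sa,ca]])
    return [q[i,k]-l[k] for i,l in enumerate(loc) for k in(0,1) if l[k] is not None]
r=least_squares(res,[477,292,.2]);print(r.x,np.round(r.fun,1))
x,y,a=r.x
for n,(u,v) in dict(long=(-44.5,0),big=(51.5,34.5),sm=(51.5,-46.5)).items(): print(n,x+u*np.cos(a)-v*np.sin(a),y+u*np.sin(a)+v*np.cos(a))
P=cloud(np.load("w2.npy"),c)
for uv in((215,140),(215,200),(215,300),(265,140),(265,200),(265,300)): print(uv,P[uv[1],uv[0]].round())
E
```

```text
[4.77689527e+02 2.90666528e+02 2.17189922e-01] [-1.7 -0.6  0.7  0.4  2.9  1.4 -1.7 -0.7 -0.2 -0.4]
long 434.2349728168873 281.0773819725844
big 520.5453478256752 335.4535639444957
sm 537.9997476384343 256.3565100981207
(215, 140) [412. 225. 183.]
(215, 200) [417. 197. 183.]
(215, 300) [425. 140. 183.]
(265, 140) [434. 230. 183.]
(265, 200) [440. 203. 185.]
(265, 300) [452. 146. 183.]
```

```bash
python3 - <<'E'
from h import *
go(434,281.5,163,0.21)
E
python3 -m pendant '[[[0.575,0.067,0,-0.0015,0],[0.575,0.067,0,-0.0015,0],[0.575,0.067,0,-0.0015,0],[0.575,0.067,0,-0.0015,0],[0.575,0.067,0.2,-0.0015,0],[0.575,0.067,0.4,-0.0015,0],[0.575,0.067,0.4,-0.0015,0],[0.575,0.067,0.4,-0.0015,0]]]'; python3 - <<'E'
from h import *
go(434,281.5,6.5,0.21)
E
```

```text
row [0.573 0.068 0.001] spin -0.0017 at [444.1 166.5 163.1] yaw 0.205 grip 0.62 43.6 t 4.2 j6 -0.09
time_s: 5.0
eef_pos: [434.1, 281.9, 84.2]
ee_rot: [0.0, 0.629, 0.777, -0.0]
force: [0.1, 0.2, -0.8]
grip_width: 0.617
grip_force: 43.5
row [-0.002 -0.001  0.389] spin -0.0001 at [434.1 281.9  84.2] yaw 0.210 grip 0.62 43.5 t 5.0 j6 0.14
```

```bash
python3 -m pendant '[[[-0.002,-0.001,0.2,0,0],[-0.002,-0.001,0.3,0,0],[-0.002,-0.001,0.35,0,0],[-0.002,-0.001,0.375,0,0],[-0.002,-0.001,0.389,0,0],[-0.002,-0.001,0.389,0,0],[-0.002,-0.001,0.389,0,0]]]'; python3 -m pendant '[[[0,0,0,0,0.73],[0,0,0,0,0.73],[0,0,0,0,0.73],[0,0,0,0,0.73],[0,0,-0.1,0,0.73],[0,0,-0.3,0,1],[0,0,-0.5,0,1],[0,0,-0.9,0,1],[0,0,-0.9,0,1],[0,0,-0.9,0,1]]]';python3 - <<'E'
from h import *
go(657,-197,186,0.9)
p,d=ctrl.capture("wrist");cv2.imwrite("pics/w3.png",p)
E
```

```text
time_s: 5.7
eef_pos: [433.9, 282.3, 6.4]
ee_rot: [0.0, 0.629, 0.778, 0.001]
force: [-0.4, -0.2, -1.2]
grip_width: 0.618
grip_force: 43.5
time_s: 6.7
eef_pos: [434.9, 282.8, 189.8]
ee_rot: [0.002, 0.629, 0.778, 0.004]
force: [0.4, -0.3, -0.2]
grip_width: 1.001
grip_force: 0.0
row [-2.578  0.583  0.021] spin -0.2193 at [434.9 282.8 189.8] yaw 0.211 grip 1.0 0.0 t 6.7 j6 0.14
```

View pics/w3.png

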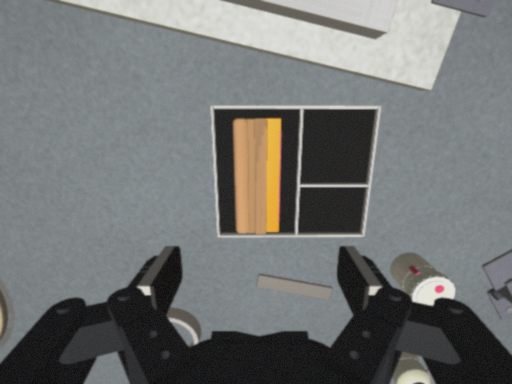

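```bash
python3 - <<'E'
from h import *
c=ctrl.get_calibration("wrist");p,d=ctrl.capture("wrist")
q=px(c,[(211,107),(381,106),(364,236),(219,237)],10)[:,:2];x,f=fit(195,165,q);print(x,f,np.linalg.norm(q-np.roll(q,1,0),axis=1))
P=cloud(d,c).reshape(-1,3);m=P[(P[:,2]>14)&(P[:,2]<34)&(abs(P[:,0]-434)<60)&(abs(P[:,1]-282)<85)]
r=cv2.minAreaRect(m[:,:2].astype(np.float32));print(r,np.percentile(m[:,2],[5,50,95]))
a=x[2];print("local",(np.array(r[0])-x[:2])@np.array([[np.cos(a),-np.sin(a)],[np.sin(a),np.cos(a)]]))
for u,v in((51.5,34.5),(51.5,-46.5)): print(x[0]+u*np.cos(a)-v*np.sin(a),x[1]+u*np.sin(a)+v*np.cos(a))
E
```

```text
[4.76221886e+02 2.91006631e+02 2.16813665e-01] [1.98273202 2.05358306 3.17979726 2.94563336] [161.83425782 191.8698172  161.739488   190.26281635]
((434.7666015625, 281.58624267578125), (54.31078338623047, 139.41159057617188), 12.113521575927734) [17.91729964 24.41960683 26.95671209]
local [-42.51123109  -0.28201827]
519.0945548493618 335.7775395769177
536.5191926044625 256.67392398885806
```

```bash
python3 -m pendant '[[[-1,0.2,0,0,1],[-1,0.2,0,0,1],[-1,0.2,0,0,1],[-1,0.2,0,0,1],[-1,0.2,0,0,1]]]' >/dev/null; python3 -m pendant '[[[-1,0.2,0,0,1],[-1,0.2,0,0,1],[-1,0.2,0,0,1],[-1,0.2,0,0,1],[-1,0.2,0,0,1],[-1,0.2,0,0,1]]]';python3 - <<'E'
from h import *
go(657,-197,186,0.2)
c=ctrl.get_calibration("wrist");p,d=ctrl.capture("wrist")
P=cloud(d,c);m=(P[...,2]>69)&(P[...,2]<82)&(abs(P[...,0]-657)<60)&(abs(P[...,1]+197)<60)&(d>0)
q=P[m];print(len(q));print(cv2.minEnclosingCircle(q[:,:2].astype(np.float32)) if len(q) else 0,q[:,:2].mean(0),np.argwhere(m).mean(0))
cv2.imwrite("pics/w4.png",p)
E
```

```text
time_s: 7.9
eef_pos: [594.8, -92.5, 183.5]
ee_rot: [-0.002, 0.629, 0.777, -0.0]
force: [-0.0, 1.6, -0.5]
grip_width: 0.997
grip_force: 0.0
row [-0.576  0.196 -0.014] spin 0.003 at [594.8 -92.5 183.5] yaw 0.209 grip 1.0 0.0 t 7.9 j6 -0.56
2264
((656.9027099609375, -198.87074279785156), 32.92042922973633) [ 656.13428424 -196.23053922] [291.16607774 293.66696113]
```

```bash
python3 -m pendant '[[[-0.581,0.195,0,0,1],[-0.581,0.195,0,0,1],[-0.581,0.195,0,0,1],[-0.581,0.195,0.1,0,1],[-0.581,0.195,0.3,0,1],[-0.581,0.195,0.3,0,1],[-0.581,0.195,0.3,0,1]]]';python3 - <<'E'
from h import *
go(656.8,-198,36,0.21)
E
```

```text
time_s: 8.65
eef_pos: [657.8, -196.2, 126.1]
ee_rot: [-0.0, 0.628, 0.778, -0.0]
force: [0.2, 0.3, 1.0]
grip_width: 1.004
grip_force: 0.0
row [-0.008 -0.006  0.45 ] spin 0.0008 at [ 657.8 -196.2  126.1] yaw 0.212 grip 1.0 0.0 t 8.7 j6 -0.67
```

```bash
python3 -m pendant '[[[-0.008,-0.006,0.15,0,1],[-0.008,-0.006,0.25,0,1],[-0.008,-0.006,0.35,0,1],[-0.008,-0.006,0.42,0,1],[-0.008,-0.006,0.45,0,1],[-0.008,-0.006,0.45,0,1],[-0.008,-0.006,0.45,0,0],[-0.008,-0.006,0.45,0,0],[-0.008,-0.006,0.45,0,0],[-0.008,-0.006,0.45,0,0],[-0.008,-0.006,0.45,0,0],[-0.008,-0.006,0.45,0,0]]]' 40; python3 -m pendant '[[[0,0,0,0,0],[0,0,0,0,0],[0,0,-0.05,0,0],[0,0,-0.2,0,0],[0,0,-0.4,0,0],[0,0,-0.6,0,0],[0,0,-0.6,0,0],[0,0,-0.6,0,0]]]';python3 - <<'E'
from h import *
go(520,335.6,150,0.21)
E
```

```text
time_s: 9.85
eef_pos: [657.4, -199.8, 37.1]
ee_rot: [0.001, 0.629, 0.778, 0.0]
force: [-1.4, 0.9, 6.1]
grip_width: 0.734
grip_force: 43.6
time_s: 10.65
eef_pos: [656.9, -199.6, 156.1]
ee_rot: [0.0, 0.629, 0.778, 0.0]
force: [0.4, -0.7, -3.0]
grip_width: 0.735
grip_force: 45.0
row [ 2.76  -0.109  0.029] spin 0.0003 at [ 656.9 -199.6  156.1] yaw 0.211 grip 0.74 45.0 t 10.7 j6 -0.68
```

```bash
python3 -m pendant '[[[0.95,-0.04,0,0,0],[0.95,-0.04,0,0,0],[0.95,-0.04,0,0,0],[0.95,-0.04,0,0,0],[0.95,-0.04,0,0,0],[0.95,-0.04,0,0,0]]]' >/dev/null; python3 -m pendant '[[[0.95,-0.04,0,0,0],[0.95,-0.04,0,0,0],[0.95,-0.04,0,0,0],[0.95,-0.04,0,0,0],[0.95,-0.04,0,0,0],[0.95,-0.04,0,0,0]]]';python3 - <<'E'
from h import *
go(520,335.6,120,0.21)
E
```

```text
time_s: 11.85
eef_pos: [561.9, 168.0, 154.7]
ee_rot: [-0.0, 0.629, 0.778, -0.001]
force: [0.3, -0.4, -2.1]
grip_width: 0.738
grip_force: 45.1
row [ 0.863 -0.029  0.173] spin 0.0003 at [561.9 168.  154.7] yaw 0.211 grip 0.74 45.1 t 11.8 j6 -0.12
```

```bash
python3 -m pendant '[[[0.863,-0.029,0,0,0],[0.863,-0.029,0,0,0],[0.863,-0.029,0,0,0],[0.863,-0.029,0,0,0],[0.863,-0.029,0.17,0,0],[0.863,-0.029,0.17,0,0],[0.863,-0.029,0.17,0,0],[0.863,-0.029,0.17,0,0]]]';python3 - <<'E'
from h import *
go(520,335.6,40,0.21)
E
```

```text
time_s: 12.65
eef_pos: [521.3, 335.2, 122.8]
ee_rot: [0.0, 0.63, 0.777, 0.001]
force: [0.1, -0.1, -1.7]
grip_width: 0.734
grip_force: 45.3
row [ 0.003 -0.006  0.414] spin -0.0004 at [521.3 335.2 122.8] yaw 0.209 grip 0.73 45.3 t 12.7 j6 0.17
```

```bash
python3 -m pendant '[[[0.003,-0.004,0.15,0,0],[0.003,-0.004,0.25,0,0],[0.003,-0.004,0.34,0,0],[0.003,-0.004,0.39,0,0],[0.003,-0.004,0.414,0,0],[0.003,-0.004,0.414,0,0],[0.003,-0.004,0.414,0,0],[0.003,-0.004,0.414,0,0]]]' 40; python3 -m pendant '[[[0,0,0,0,0.9],[0,0,0,0,1],[0,0,0,0,1],[0,0,0,0,1],[0,0,-0.1,0,1],[0,0,-0.3,0,1],[0,0,-0.5,0,1],[0,0,-0.7,0,1],[0,0,-0.7,0,1],[0,0,-0.7,0,1]]]';python3 - <<'E'
from h import *
go(660,20,180,0.21)
E
```

```text
time_s: 13.45
eef_pos: [519.5, 336.7, 39.4]
ee_rot: [0.0, 0.629, 0.778, 0.001]
force: [-0.2, 0.2, -2.0]
grip_width: 0.739
grip_force: 45.7
time_s: 14.45
eef_pos: [519.1, 336.7, 179.1]
ee_rot: [0.0, 0.629, 0.778, 0.001]
force: [-0.1, 0.1, -1.0]
grip_width: 0.994
grip_force: 0.0
row [-1.696  0.357 -0.004] spin 0.0003 at [519.1 336.7 179.1] yaw 0.211 grip 0.99 0.0 t 14.4 j6 0.18
```

```bash
python3 -m pendant '[[[-0.95,0.2,0,0,1],[-0.95,0.2,0,0,1],[-0.95,0.2,0,0,1],[-0.95,0.2,0,0,1],[-0.95,0.2,0,0,1],[-0.95,0.2,0,0,1]]]' >/dev/null; python3 -m pendant '[[[-0.75,0.157,0,0,1],[-0.75,0.157,0,0,1],[-0.75,0.157,0,0,1],[-0.75,0.157,0,0,1],[-0.75,0.157,0,0,1],[-0.75,0.157,0,0,1]]]';python3 - <<'E'
from h import *
c=ctrl.get_calibration("wrist");p,d=ctrl.capture("wrist")
P=cloud(d,c);near=(abs(P[...,0]-690)<40)&(abs(P[...,1]-66)<45)&(d>0)
for a,b in((45,68),(75,90),(90,100)):
    q=P[near&(P[...,2]>a)&(P[...,2]<b)]
    if len(q)>5:print(a,len(q),cv2.minEnclosingCircle(q[:,:2].astype(np.float32)),q.mean(0))
cv2.imwrite("pics/w5.png",p);go(690,67,160,0.21)
E
```

```text
time_s: 15.65
eef_pos: [659.4, 21.2, 178.2]
ee_rot: [-0.001, 0.628, 0.778, -0.0]
force: [0.7, 0.2, 0.0]
grip_width: 1.003
grip_force: 0.0
45 148 ((685.9488525390625, 69.2987060546875), 21.199033737182617) [676.06827369  75.768655    56.36079847]
75 1103 ((691.114990234375, 65.87849426269531), 18.937713623046875) [689.66885478  67.48924333  81.12656093]
90 171 ((691.2785034179688, 66.05596160888672), 6.431755065917969) [690.37727183  66.60851018  94.95796116]
row [0.191 0.198 0.092] spin 0.001 at [659.5  21.2 178.5] yaw 0.213 grip 1.0 0.0 t 15.7 j6 -0.36
```

View pics/w5.png

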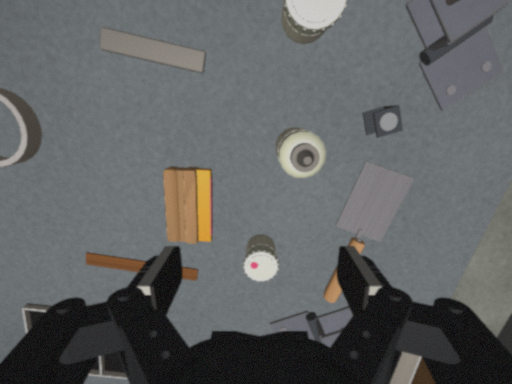

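```bash
python3 -m pendant '[[[0.185,0.202,0,0,1],[0.185,0.202,0,0,1],[0.185,0.202,0.1,0,1],[0.185,0.202,0.15,0,1],[0.185,0.202,0.15,0,1],[0.185,0.202,0.15,0,1]]]';python3 - <<'E'
from h import *
go(691,66,40,0.21)
E
```

```text
time_s: 16.3
eef_pos: [691.7, 63.9, 149.4]
ee_rot: [0.0, 0.629, 0.778, 0.0]
force: [0.3, -0.4, -0.1]
grip_width: 0.998
grip_force: 0.0
row [ 0.011 -0.001  0.547] spin 0.0003 at [691.7  63.9 149.4] yaw 0.211 grip 1.0 0.0 t 16.3 j6 -0.29
```

```bash
python3 -m pendant '[[[0.008,-0.003,0.2,0,1],[0.008,-0.003,0.35,0,1],[0.008,-0.003,0.45,0,1],[0.008,-0.003,0.52,0,1],[0.008,-0.003,0.547,0,1],[0.008,-0.003,0.547,0,1],[0.008,-0.003,0.547,0,0],[0.008,-0.003,0.547,0,0],[0.008,-0.003,0.547,0,0],[0.008,-0.003,0.547,0,0],[0.008,-0.003,0.547,0,0],[0.008,-0.003,0.547,0,0]]]' 30; python3 -m pendant '[[[0,0,0,0,0],[0,0,0,0,0],[0,0,0,0,0],[0,0,-0.05,0,0],[0,0,-0.2,0,0],[0,0,-0.4,0,0],[0,0,-0.6,0,0],[0,0,-0.6,0,0],[0,0,-0.6,0,0]]]';python3 - <<'E'
from h import *
go(537.3,256.5,150,0.215)
E
```

```text
time_s: 17.5
eef_pos: [691.2, 65.2, 40.3]
ee_rot: [0.001, 0.629, 0.778, 0.0]
force: [-1.9, 0.4, 5.9]
grip_width: 0.501
grip_force: 30.5
time_s: 18.4
eef_pos: [690.9, 65.2, 160.1]
ee_rot: [0.001, 0.629, 0.778, 0.0]
force: [0.3, -0.3, -1.5]
grip_width: 0.508
grip_force: 30.8
row [ 1.096 -0.551  0.049] spin -0.0013 at [690.9  65.2 160.1] yaw 0.211 grip 0.51 30.8 t 18.4 j6 -0.29
```

```bash
python3 -m pendant '[[[0.9,-0.45,0,0,0],[0.9,-0.45,0,0,0],[0.9,-0.45,0,0,0],[0.9,-0.45,0,0,0],[0.9,-0.45,0,0,0],[0.9,-0.45,0,0,0],[0.9,-0.45,0,0,0]]]'; python3 - <<'E'
from h import *
c=ctrl.get_calibration("wrist");p,d=ctrl.capture("wrist");cv2.imwrite("pics/w6.png",p)
go(537.3,256.5,110,0.215)
E
```

```text
time_s: 19.1
eef_pos: [565.4, 221.6, 158.4]
ee_rot: [-0.0, 0.629, 0.777, -0.001]
force: [1.3, -0.6, -0.7]
grip_width: 0.503
grip_force: 31.0
row [ 0.202 -0.102  0.243] spin -0.0018 at [565.6 221.3 158.5] yaw 0.209 grip 0.5 31.0 t 19.1 j6 -0.03
```

View pics/w6.png

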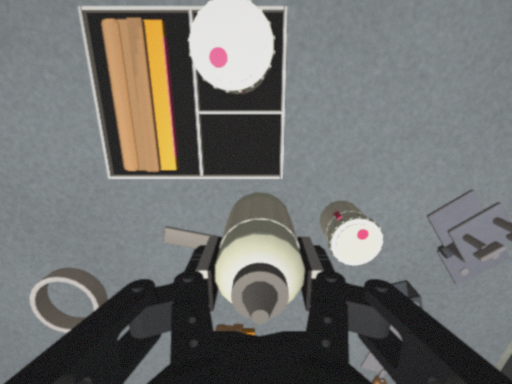

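```bash
python3 - <<'E'
from h import *
c=ctrl.get_calibration("wrist")
print(px(c,[(200,114),(281,114),(280,176),(203,176)],10).mean(0))
E
python3 -m pendant '[[[0.202,-0.102,0,-0.0018,0],[0.202,-0.102,0,-0.0018,0],[0.202,-0.102,0.1,-0.0018,0],[0.202,-0.102,0.24,-0.0018,0],[0.202,-0.102,0.24,-0.0018,0],[0.202,-0.102,0.24,-0.0018,0]]]'; python3 - <<'E'
from h import *
go(537.3,256.5,43,0.215)
E
```

```text
[538.48487636 256.50182722  10.        ]
time_s: 19.75
eef_pos: [537.3, 256.9, 111.5]
ee_rot: [-0.0, 0.627, 0.779, -0.0]
force: [0.0, 0.2, -0.3]
grip_width: 0.506
grip_force: 31.0
row [-0.002 -0.001  0.343] spin 0.0001 at [537.3 256.9 111.5] yaw 0.215 grip 0.51 31.0 t 19.8 j6 0.03
```

```bash
python3 -m pendant '[[[0,-0.001,0.12,0,0],[0,-0.001,0.22,0,0],[0,-0.001,0.3,0,0],[0,-0.001,0.33,0,0],[0,-0.001,0.343,0,0],[0,-0.001,0.343,0,0],[0,-0.001,0.343,0,0],[0,-0.001,0.343,0,0]]]' 30; python3 -m pendant '[[[0,0,0,0,0.6],[0,0,0,0,0.8],[0,0,0,0,0.9],[0,0,0,0,0.9],[0,0,-0.1,0,1],[0,0,-0.3,0,1],[0,0,-0.5,0,1],[0,0,-0.7,0,1],[0,0,-0.7,0,1],[0,0,-0.7,0,1]]]';python3 - <<'E'
from h import *
go(583.6,-28.5,150,0.157)
E
```

```text
time_s: 20.55
eef_pos: [537.0, 257.7, 43.5]
ee_rot: [0.0, 0.627, 0.779, 0.001]
force: [-0.1, 0.8, -0.4]
grip_width: 0.505
grip_force: 31.0
time_s: 21.55
eef_pos: [536.6, 257.6, 183.1]
ee_rot: [0.0, 0.627, 0.779, 0.0]
force: [0.1, -0.6, -0.5]
grip_width: 1.003
grip_force: 0.0
row [-1.448 -0.078  0.165] spin 0.0189 at [536.6 257.6 183.1] yaw 0.216 grip 1.0 0.0 t 21.6 j6 0.03
```

```bash
python3 -m pendant '[[[-0.8,-0.04,0,0.0189,1],[-0.8,-0.04,0,0.0189,1],[-0.8,-0.04,0,0.0189,1],[-0.8,-0.04,0,0.0189,1],[-0.8,-0.04,0,0.0189,1],[-0.8,-0.04,0,0.0189,1]]]'; python3 - <<'E'
from h import *
c=ctrl.get_calibration("wrist");p,d=ctrl.capture("wrist")
P=cloud(d,c).reshape(-1,3)
q=P[(P[:,2]>12)&(P[:,2]<30)&(abs(P[:,0]-583.6)<42)&(abs(P[:,1]+28.5)<60)]
print(len(q),cv2.minAreaRect(q[:,:2].astype(np.float32)))
go(583.6,-28.5,100,0.157)
E
```

```text
time_s: 22.15
eef_pos: [562.6, 100.5, 181.8]
ee_rot: [-0.001, 0.649, 0.761, -0.0]
force: [0.1, -0.1, 0.6]
grip_width: 0.998
grip_force: 0.0
2562 ((583.5092163085938, -28.780498504638672), (54.24223709106445, 92.48223114013672), 9.572997093200684)
row [-0.656  0.002  0.41 ] spin 0.0004 at [562.7 100.9 182. ] yaw 0.158 grip 1.0 0.0 t 22.2 j6 -0.19
```

```bash
python3 -m pendant '[[[-0.656,0.002,0,-0.0025,1],[-0.656,0.002,0,-0.0025,1],[-0.656,0.002,0,-0.0025,1],[-0.656,0.002,0.2,-0.0025,1],[-0.656,0.002,0.4,-0.0025,1],[-0.656,0.002,0.4,-0.0025,1],[-0.656,0.002,0.4,-0.0025,1]]]'; python3 - <<'E'
from h import *
go(583.6,-28.6,4,0.166)
E
```

```text
time_s: 22.9
eef_pos: [584.4, -28.8, 103.5]
ee_rot: [-0.0, 0.646, 0.763, 0.0]
force: [0.4, -0.5, 0.4]
grip_width: 1.001
grip_force: 0.0
row [ 0.002 -0.004  0.497] spin 0.0002 at [584.4 -28.8 103.5] yaw 0.167 grip 1.0 0.0 t 22.9 j6 -0.42
```

```bash
python3 -m pendant '[[[0.002,-0.004,0.2,0,1],[0.002,-0.004,0.35,0,1],[0.002,-0.004,0.43,0,1],[0.002,-0.004,0.48,0,1],[0.002,-0.004,0.497,0,1],[0.002,-0.004,0.497,0,1],[0.002,-0.004,0.497,0,0],[0.002,-0.004,0.497,0,0],[0.002,-0.004,0.497,0,0],[0.002,-0.004,0.497,0,0],[0.002,-0.004,0.497,0,0],[0.002,-0.004,0.497,0,0]]]' 40; python3 -m pendant '[[[0,0,0,0,0],[0,0,0,0,0],[0,0,0,0,0],[0,0,-0.1,0,0],[0,0,-0.25,0,0],[0,0,-0.5,0,0],[0,0,-0.8,0,0],[0,0,-0.8,0,0],[0,0,-0.8,0,0]]]';python3 - <<'E'
from h import *
go(435,-330,163,0.086)
E
```

```text
time_s: 24.1
eef_pos: [583.7, -29.8, 4.4]
ee_rot: [0.001, 0.646, 0.763, 0.0]
force: [-1.2, 0.7, 5.5]
grip_width: 0.616
grip_force: 42.3
time_s: 25.0
eef_pos: [583.8, -29.8, 165.1]
ee_rot: [0.002, 0.646, 0.763, 0.001]
force: [-0.2, 0.3, -1.8]
grip_width: 0.619
grip_force: 42.9
row [-1.358 -0.98   0.009] spin 0.0251 at [583.8 -29.8 165.1] yaw 0.165 grip 0.62 42.9 t 25.0 j6 -0.42
```

```bash
python3 -m pendant '[[[-0.8,-0.523,0,0,0],[-0.8,-0.523,0,0,0],[-0.8,-0.523,0,0,0],[-0.8,-0.523,0,0,0],[-0.8,-0.523,0,0,0],[-0.8,-0.523,0,0,0],[-0.8,-0.523,0,0,0]]]'>/dev/null;python3 -m pendant '[[[-0.8,-0.523,0,0.0251,0],[-0.8,-0.523,0,0.0251,0],[-0.8,-0.523,0,0.0251,0],[-0.8,-0.523,0,0.0251,0],[-0.8,-0.523,0,0.0251,0],[-0.8,-0.523,0,0.0251,0],[-0.8,-0.523,0,0.0251,0]]]'; python3 - <<'E'
from h import *
import pickle
c=ctrl.get_calibration("wrist");p,d=ctrl.capture("wrist");cv2.imwrite("pics/w7.png",cv2.resize(p,(768,576),interpolation=cv2.INTER_CUBIC));pickle.dump(c,open("w7.pkl","wb"))
go(430,-286,120,0.086)
E
```

```text
time_s: 26.4
eef_pos: [430.2, -378.1, 163.0]
ee_rot: [-0.0, 0.675, 0.738, 0.0]
force: [-0.1, 0.8, -1.5]
grip_width: 0.62
grip_force: 42.9
row [0.459 0.039 0.216] spin 0.0008 at [ 430.3 -378.1  163.1] yaw 0.088 grip 0.62 42.9 t 26.4 j6 -1.01
```

View pics/w7.png

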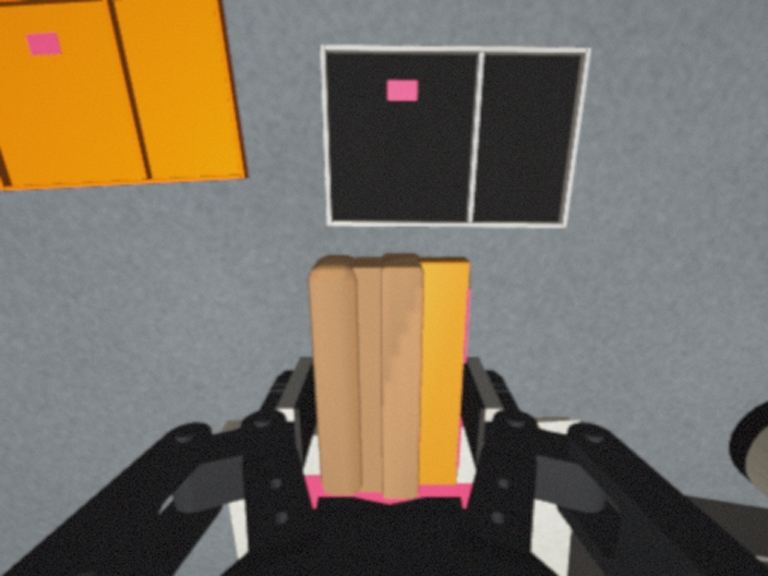

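Small dark tray's outer corners in the enlarged view are (321,45), (590,48), (566,228), (327,225); the orange look-alike is to the left. The squeegee is held square.

```bash
python3 - <<'E'
from h import *
import pickle;c=pickle.load(open("w7.pkl","rb"))
f=lambda l:px(c,(np.array(l,float)+.5)/1.5-.5,10)[:,:2]
q=f([(321,45),(590,48),(566,228),(327,225)]);x,r=fit(175,116,q);print(x,r,np.linalg.norm(q-np.roll(q,1,0),axis=1))
rib=f([(482,52),(471,222)]);v=rib[0]-rib[1];print("rib yaw",-np.arctan2(v[0],v[1]))
a=x[2]
for u in(-34.5,51.5): print(x[0]+u*np.cos(a),x[1]+u*np.sin(a))
print("rib local",(rib-x[:2])@[np.cos(a),np.sin(a)])
go(x[0]-34.5*np.cos(a),x[1]-34.5*np.sin(a),90,a)
E
```

```text
[ 4.64677014e+02 -2.82240272e+02  7.87325066e-02] [1.16997121 1.15960654 0.19481665 0.682496  ] [115.06739934 173.02296292 115.48540715 174.56455613]
rib yaw 0.08524816245164667
430.283888303592 -284.95373789222606
516.017477239077 -278.18973550892593
rib local [17.2384103 17.9479037]
row [0.464 0.041 0.366] spin 0.0031 at [ 430.3 -378.1  163.1] yaw 0.088 grip 0.62 42.9 t 26.4 j6 -1.01
```

```bash
python3 -m pendant '[[[0.464,0.041,0,0.0016,0],[0.464,0.041,0,0.0016,0],[0.464,0.041,0,0.0016,0],[0.464,0.041,0.2,0.0016,0],[0.464,0.041,0.366,0.0016,0],[0.464,0.041,0.366,0.0016,0],[0.464,0.041,0.366,0.0016,0],[0.464,0.041,0.366,0.0016,0]]]'; python3 - <<'E'
from h import *
go(430.3,-285,7,0.083)
E
```

```text
time_s: 27.25
eef_pos: [430.5, -287.1, 92.0]
ee_rot: [0.002, 0.678, 0.735, -0.0]
force: [0.1, 0.3, -1.1]
grip_width: 0.619
grip_force: 42.9
row [ 0.012 -0.001  0.425] spin -0.0005 at [ 430.5 -287.1   92. ] yaw 0.082 grip 0.62 42.9 t 27.2 j6 -0.90
```

```bash
python3 -m pendant '[[[0.009,-0.001,0.2,0,0],[0.009,-0.001,0.32,0,0],[0.009,-0.001,0.38,0,0],[0.009,-0.001,0.41,0,0],[0.009,-0.001,0.425,0,0],[0.009,-0.001,0.425,0,0],[0.009,-0.001,0.425,0,0],[0.009,-0.001,0.425,0,0]]]'; python3 -m pendant '[[[0,0,0,0,0.73],[0,0,0,0,0.73],[0,0,0,0,0.73],[0,0,0,0,0.73],[0,0,-0.1,0,0.73],[0,0,-0.3,0,1],[0,0,-0.5,0,1],[0,0,-0.9,0,1],[0,0,-0.9,0,1],[0,0,-0.9,0,1]]]';python3 - <<'E'
from h import *
go(670,-110,180,0.083)
c=ctrl.get_calibration("wrist");p,d=ctrl.capture("wrist");cv2.imwrite("pics/w8.png",p)
P=cloud(d,c).reshape(-1,3);m=P[(P[:,2]>14)&(P[:,2]<34)&(abs(P[:,0]-430)<60)&(abs(P[:,1]+285)<65)]
print(cv2.minAreaRect(m[:,:2].astype(np.float32)),np.percentile(m[:,2],[5,50,95]))
E
```

```text
time_s: 28.05
eef_pos: [429.9, -285.5, 6.4]
ee_rot: [0.001, 0.678, 0.735, -0.0]
force: [-1.1, 0.8, 6.9]
grip_width: 0.62
grip_force: 44.0
time_s: 29.05
eef_pos: [430.4, -285.9, 189.3]
ee_rot: [0.004, 0.678, 0.735, -0.0]
force: [-0.0, -0.7, -0.5]
grip_width: 0.999
grip_force: 0.0
row [0.78  1.265 0.048] spin -0.0006 at [ 430.4 -285.9  189.3] yaw 0.081 grip 1.0 0.0 t 29.1 j6 -0.89
((430.8038635253906, -284.4909973144531), (54.3140754699707, 91.63384246826172), 4.626406669616699) [18.02346096 24.46468549 26.97111767]
```

```bash
python3 -m pendant '[[[0.39,0.63,0.02,0,1],[0.39,0.63,0.02,0,1],[0.39,0.63,0.02,0,1],[0.39,0.63,0.02,0,1],[0.39,0.63,0.02,0,1],[0.39,0.63,0.02,0,1]]]' >/dev/null;  python3 -m pendant '[[[0.39,0.63,0.02,0,1],[0.39,0.63,0.02,0,1],[0.39,0.63,0.02,0,1],[0.39,0.63,0.02,0,1],[0.39,0.63,0.02,0,1],[0.39,0.63,0.02,0,1]]]'; python3 - <<'E'
from h import *
c=ctrl.get_calibration("wrist");p,d=ctrl.capture("wrist")
P=cloud(d,c);m=(P[...,2]>45)&(P[...,2]<58)&(abs(P[...,0]-682)<40)&(abs(P[...,1]+69)<40)&(d>0)
q=P[m];print(len(q),cv2.minEnclosingCircle(q[:,:2].astype(np.float32)),q.mean(0),np.argwhere(m).mean(0))
(x,y),_=cv2.minEnclosingCircle(q[:,:2].astype(np.float32));go(x,y,80,0.083)
E
```

```text
time_s: 30.3
eef_pos: [666.8, -110.5, 177.2]
ee_rot: [-0.0, 0.679, 0.734, -0.0]
force: [-1.3, -0.4, 0.8]
grip_width: 1.003
grip_force: 0.0
1264 ((681.5175170898438, -71.27643585205078), 20.528575897216797) [681.35857144 -70.64791058  50.29533247] [150.36550633 276.33702532]
row [0.19  0.089 0.488] spin -0.0013 at [ 666.8 -110.5  177.5] yaw 0.079 grip 1.0 0.0 t 30.4 j6 -0.42
```

```bash
python3 -m pendant '[[[0.19,0.089,0,0,1],[0.19,0.089,0,0,1],[0.19,0.089,0.2,0,1],[0.19,0.089,0.4,0,1],[0.19,0.089,0.488,0,1],[0.19,0.089,0.488,0,1],[0.19,0.089,0.488,0,1]]]'; python3 - <<'E'
from h import *
go(681.5,-71,12,0.083)
E
```

```text
time_s: 31.05
eef_pos: [682.5, -70.6, 80.9]
ee_rot: [0.001, 0.678, 0.735, 0.0]
force: [0.7, 0.5, 0.9]
grip_width: 1.004
grip_force: 0.0
row [-0.001 -0.006  0.345] spin -0.001 at [682.5 -70.6  80.9] yaw 0.080 grip 1.0 0.0 t 31.1 j6 -0.35
```

```bash
python3 -m pendant '[[[-0.001,-0.006,0.15,0,1],[-0.001,-0.006,0.25,0,1],[-0.001,-0.006,0.32,0,1],[-0.001,-0.006,0.345,0,1],[-0.001,-0.006,0.345,0,1],[-0.001,-0.006,0.345,0,0],[-0.001,-0.006,0.345,0,0],[-0.001,-0.006,0.345,0,0],[-0.001,-0.006,0.345,0,0],[-0.001,-0.006,0.345,0,0],[-0.001,-0.006,0.345,0,0],[-0.001,-0.006,0.345,0,0]]]' 30; python3 -m pendant '[[[0,0,0,0,0],[0,0,0,0,0],[0,0,0,0,0],[0,0,-0.1,0,0],[0,0,-0.25,0,0],[0,0,-0.5,0,0],[0,0,-0.7,0,0],[0,0,-0.7,0,0],[0,0,-0.7,0,0]]]';python3 - <<'E'
from h import *
go(516,-278.4,150,0.083)
E
```

```text
time_s: 32.25
eef_pos: [681.6, -69.9, 11.2]
ee_rot: [0.001, 0.678, 0.735, 0.0]
force: [-0.9, -0.8, 4.6]
grip_width: 0.455
grip_force: 29.9
time_s: 33.15
eef_pos: [681.2, -69.8, 150.6]
ee_rot: [0.0, 0.678, 0.735, 0.0]
force: [-0.0, 0.0, -1.1]
grip_width: 0.457
grip_force: 30.4
row [-0.973 -0.908  0.003] spin -0.0006 at [681.2 -69.8 150.6] yaw 0.081 grip 0.46 30.4 t 33.1 j6 -0.35
```

```bash
python3 -m pendant '[[[-0.973,-0.908,0,0,0],[-0.973,-0.908,0,0,0],[-0.973,-0.908,0,0,0],[-0.973,-0.908,0,0,0],[-0.973,-0.908,0,0,0],[-0.973,-0.908,0,0,0],[-0.973,-0.908,0,0,0],[-0.973,-0.908,0,0,0],[-0.973,-0.908,0,0,0],[-0.973,-0.908,0.2,0,0],[-0.973,-0.908,0.3,0,0],[-0.973,-0.908,0.3,0,0]]]';python3 - <<'E'
from h import *
go(516,-278.4,14,0.083)
E
```

```text
time_s: 34.35
eef_pos: [515.4, -276.3, 87.5]
ee_rot: [-0.003, 0.677, 0.736, -0.0]
force: [1.5, 0.5, -0.5]
grip_width: 0.458
grip_force: 30.6
row [-0.012  0.003  0.368] spin -0.0 at [ 515.4 -276.3   87.5] yaw 0.083 grip 0.46 30.6 t 34.4 j6 -0.78
```

```bash
python3 -m pendant '[[[-0.006,0.003,0.15,0,0],[-0.006,0.003,0.26,0,0],[-0.006,0.003,0.33,0,0],[-0.006,0.003,0.36,0,0],[-0.006,0.003,0.37,0,0],[-0.006,0.003,0.37,0,0],[-0.006,0.003,0.37,0,0],[-0.006,0.003,0.37,0,0]]]'; python3 -m pendant '[[[0,0,0,0,0.55],[0,0,0,0,0.65],[0,0,0,0,0.65],[0,0,0,0,0.65],[0,0,-0.1,0,0.65],[0,0,-0.3,0,0.8],[0,0,-0.5,0,1],[0,0,-0.9,0,1],[0,0,-0.9,0,1],[0,0,-0.9,0,1]]]';python3 - <<'E'
from h import *
c=ctrl.get_calibration("wrist");p,d=ctrl.capture("wrist");s,_=ctrl.capture("side");e,ds=ctrl.capture("scene")
x=np.hstack([p,s]);y=np.hstack([e,np.zeros_like(e)])
cv2.imwrite("pics/f1.png",cv2.resize(np.vstack([x,y]),(800,600)))
go(516,-278.4,14,0.083)
E
```

```text
time_s: 35.15
eef_pos: [517.0, -279.9, 17.3]
ee_rot: [0.001, 0.678, 0.735, 0.0]
force: [-0.4, 0.1, -0.7]
grip_width: 0.456
grip_force: 30.6
time_s: 36.15
eef_pos: [518.0, -280.6, 201.3]
ee_rot: [0.004, 0.678, 0.735, 0.0]
force: [-0.2, -0.9, 0.0]
grip_width: 0.999
grip_force: 0.0
row [0.004 0.    0.907] spin -0.0006 at [ 516.3 -279.3  195.3] yaw 0.081 grip 1.0 0.0 t 36.3 j6 -0.78
```

View pics/f1.png

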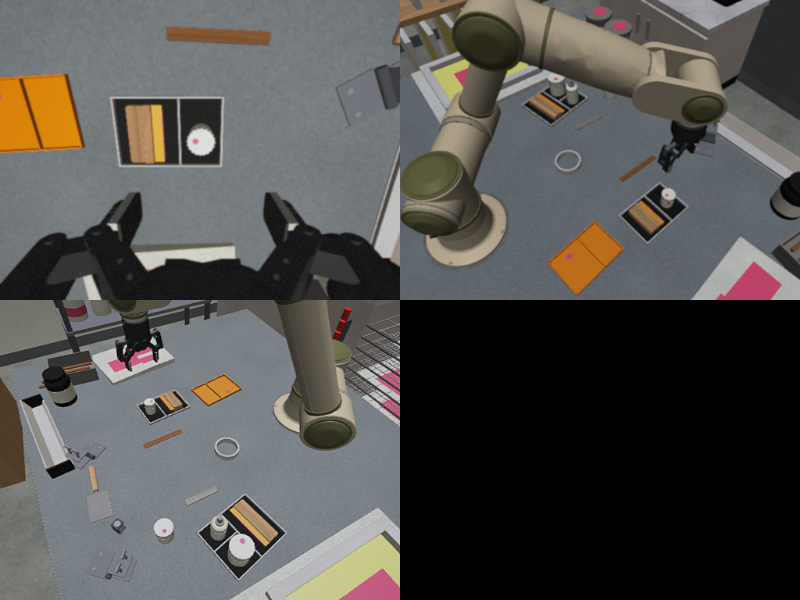

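```bash
python3 - <<'E'
from h import *
for n in("scene","wrist"):
    c=ctrl.get_calibration(n);p,d=ctrl.capture(n);P=cloud(d,c)
    for nm,x,y,a,b in(("small",516,-278,46,62),("large",520,336,70,85),("bottle",537,257,78,110),("mid",670,196,58,72)):
        q=P[(d>0)&(abs(P[...,0]-x)<36)&(abs(P[...,1]-y)<36)&(P[...,2]>a)&(P[...,2]<b)]
        if len(q)>10: print(n,nm,len(q),np.round(cv2.minEnclosingCircle(q[:,:2].astype(np.float32))[0]),"r %.0f"%cv2.minEnclosingCircle(q[:,:2].astype(np.float32))[1],np.percentile(q[:,2],[5,50,95]).round(),q[:,2].max().round())
    if n=="scene": cv2.imwrite("pics/f2.png",cv2.resize(p[300:384,225:375],None,fx=5,fy=5))
E
```

```text
scene small 123 [ 517. -278.] r 21 [48. 52. 55.] 57.0
scene large 867 [520. 339.] r 33 [74. 77. 79.] 81.0
scene bottle 231 [538. 260.] r 19 [79. 87. 98.] 102.0
scene mid 488 [670. 198.] r 27 [60. 63. 65.] 67.0
wrist small 1026 [ 517. -281.] r 21 [50. 52. 54.] 55.0
```

View pics/f2.png

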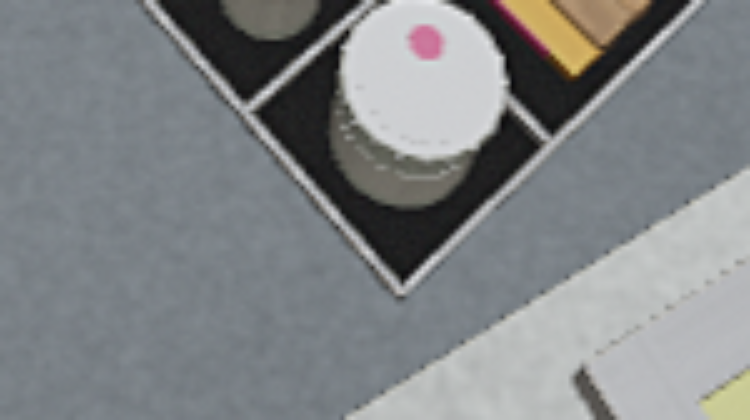

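The large tub (about 420,110) stands upright inside its bay, clear of the ribs. All the measured top heights fit parts standing on the tray floors, and the middle tub has not moved.

```bash
python3 -c "
from rig import ctrl
print(ctrl.finish_job())"
```

```text
the job is handed in; nothing more can be done
None
```

Both trays are packed as asked and the job is handed in; it took about 36 s, and the last images show all five items flat or upright in their own bays, with the middle-sized tub still on the bench where it was.

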